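# Put away the counted cash

### The arm

A 6-joint arm with a two-finger parallel gripper is mounted at the origin on the work surface. World frame = base frame: x ahead of the robot, y to its left, z up, the work surface at z = 0. Lengths are in m, angles in rad, forces in N, time in s.
With the tool pointing down it reaches from about 0.25 to 0.725 m from the base axis. Payload 4 kg.
Tool frame: the origin (TCP) lies at the very end of the fingers, on their centre line; the grasp point (between the pads) lies 19 mm behind it; z points along the fingers, y is the line along which they close (so a half turn about z gives the same grasp; the last joint's range is limited). The gripper opens to 85 mm and grips with 20 to 120 N. Pads are 22 mm wide; open, the fingers measure 114 mm over their backs; the gripper's body (76 mm by 85 mm) begins 54 mm behind the grasp point. The pads swing forward as they close: fully open they stand 13 mm farther back than shut.
Start: joints at [-1.308, 0.241, 0.005, 1.335, 0, 1.571], TCP at [0.13, -0.483, 0.231] pointing down, gripper open.
Joint ranges: [-2.72, 2.72], [-1.05, 1.87], [-1.09, 1.28], [-1.99, 2.15], [-1.42, 1.44], [-3.14, 3.14]. Speed limits (rad/s): [2.79, 2.79, 3.14, 3.14, 3.14, 3.14].

### API

Orientations are given as a unit quaternion [w, x, y, z].
In Python, from rig import sense, eyes, hand_in, spotter gives the robot as it stands.
- The arm moves only by the shell command python3 -m crank 'ROWS'. ROWS is JSON, a list of rows, each a list of 7 numbers: the shift along the world's x, y, z in m, then the turn, a rotation vector about the world's x, y, z in degrees, then the closure, from -1 (fully open) to 1 (shut), so that 0 is half open. In form: [[tx, ty, tz, rx, ry, rz, gripper], ...]. A call has 1 to 12 rows; each row is the pose to reach, as a shift and turn from the pose commanded when the call began; what a row does not reach only later rows make up. A row lasts 1/10 s, in which the tool goes at most 50 mm and 8.59 degrees, less where a joint would pass 70% of its speed; a pose out of reach is approached as far as the arm can. A call with a gripper value outside its range is refused whole. The fingers move at their own pace and stop on an object; the grip force is fixed at half the most. Time passes only in rows, so rows that repeat a pose let the fingers close. It gives the time, the measured TCP pose, the force, the opening and the grip force at its end, in the units of the state.
- sense(): the state, without advancing time (a new reading comes with each control period).
- eyes.read_camera(name): name is "scene" or "top" or "wrist"; returns the picture (400x640x3 uint8, red, green, blue); there is no depth.
- eyes.camera_model(name): a dict with "fx", "fy", "cx", "cy" (pixels), "D" ([k1, k2, p1, p2, k3] as OpenCV has them; the pictures are not rectified), "R" (3x3) and "t" (3): a world point X has camera coordinates R X + t. Camera axes: x right, y down, z forward; pixel columns grow to the right and rows downward; lengths in m; the calibration is good to about 2 mm. A picture is of the moment at which its call begins: read the wrist's pose just before it. camera_model takes no time and is no camera call; for the wrist camera it gives the pose at the moment of the call.
- hand_in(): hands the job in; it is judged then, once.
Trained networks look in the newest picture that a camera, given by its name, has taken for a name from the list of things; names that differ only in an ending like _2 or _b are one class to them, and where a whole thing is asked for, a point or a joint stands for the part that bears it (a point fixed in the world has none). Each returns a list of dicts, best first, with "confidence" (0 to 1); they miss things now and then, are a little off and sometimes report something else, mostly with a low value. They report only what shows in the picture. A call takes as long as a camera call. They do not tell look-alikes from the thing itself.
- spotter.search_frame(thing, camera): "position" ([row, column] as shares, 0 to 1, of the picture: columns of its width, rows of its height, amid what is visible of it).
- spotter.trace(thing, camera): "region" (400x640 bool, what is visible of it) and "position" ([row, column] as shares, 0 to 1, of the picture: columns of its width, rows of its height, amid what is visible of it).
The state is a dict: "time_s": time; "qpos": joint angles; "qvel": joint speeds; "joint_torque": joint torques, N m; "position": TCP position; "tool_rot": TCP orientation; "ft_force": force on the tool from outside, world axes, zero at the start; "wrist_torque": the same for the moment, N m; "opening": opening from 0.0 (shut) to 1.0 (fully open); "finger_force": force on a finger pad.
Only numpy, scipy, OpenCV 4.12 (cv2) and the standard library are available. Lean on these libraries where they do the work, as an engineer would, in place of code of your own. Each camera call takes 0.05 s, during which the arm holds its last target. There are 200 camera calls.

### The job

Put the counted cash away in the three grey trays by colour: the two orange note bricks go into the tray with the orange liner, one lying flat and squarely on top of the other, the green note brick lies flat in the tray with the green liner, and the two blue-capped coin tubes stand upright on the floor of the tray with the blue liner. Leave everything released and at rest, and do not move the yellow cup or the calculator.

Things in the scene. Friction and masses are not known exactly. Their poses are not given: they have to be found in the camera images.
- orange_brick_a: Orange brick of banknotes, vacuum-packed and hard as wood: a box 110 (its x) x 56 (its y) x 36 mm high (its z), about 0.2 kg, lying flat on the desk. Origin: centre of its underside; z up. Grasp it across the 56 mm. One cream paper band round its middle. Either orange brick may be the lower one.
- orange_brick_b: Orange brick of banknotes, vacuum-packed and hard as wood: a box 110 (its x) x 56 (its y) x 36 mm high (its z), about 0.2 kg, lying flat on the desk. Origin: centre of its underside; z up. Grasp it across the 56 mm. Two cream paper bands round it, 16 mm either side of its middle. Either orange brick may be the lower one.
- green_brick: Green brick of banknotes, vacuum-packed and hard as wood: a box 110 (its x) x 56 (its y) x 36 mm high (its z), about 0.2 kg, lying flat on the desk. Origin: centre of its underside; z up. Grasp it across the 56 mm. One cream paper band round its middle.
- brass_coin_tube: Hard plastic coin tube filled with brass-yellow coins, with a blue cap at each end, standing upright: a smooth cylinder 34 mm in diameter, 76 mm high, about 0.3 kg. Origin: centre of its underside; z along its axis, up. A window in its top cap shows a disc of the coin colour. Goes into the blue tray.
- silver_coin_tube: Hard plastic coin tube filled with silver-grey coins, with a blue cap at each end, standing upright: a smooth cylinder 34 mm in diameter, 76 mm high, about 0.3 kg. Origin: centre of its underside; z along its axis, up. A window in its top cap shows a disc of the coin colour. Goes into the blue tray.
- orange_tray: Orange liner and end tags: place for both orange bricks, which fit only lengthwise along the tray's x. Dark grey shallow open tray, fixed, 154 (its x) x 124 (its y) x 30 mm high outside; walls and floor 4 mm thick (146 x 116 mm inside, inner floor 4 mm above the desk). Origin: centre of its underside; z up; x within 0.1 rad of the robot's x.
- green_tray: Green liner and end tags: place for the green brick, which fits only lengthwise along the tray's x. Dark grey shallow open tray, fixed, 154 (its x) x 124 (its y) x 30 mm high outside; walls and floor 4 mm thick (146 x 116 mm inside, inner floor 4 mm above the desk). Origin: centre of its underside; z up; x within 0.1 rad of the robot's x.
- blue_tray: Blue liner and end tags: place for both coin tubes, side by side, for example 35 mm either side of the centre along the tray's x. Dark grey shallow open tray, fixed, 154 (its x) x 124 (its y) x 30 mm high outside; walls and floor 4 mm thick (146 x 116 mm inside, inner floor 4 mm above the desk). Origin: centre of its underside; z up; x within 0.1 rad of the robot's x.
- yellow_cup: Empty yellow plastic cup standing upright, 72 mm wide at the rim, 95 mm high, loose. Origin: centre of its underside. Bystander: to be left where it is.
- calculator: Black desk calculator with pale keys, 150 (its x) x 90 (its y) x 18 mm, loose, flat on the desk. Origin: centre of its underside. Bystander: to be left where it is.
Things that resemble listed ones, but are neither listed nor needed, are in the scene too. What is meant by the green_brick is not black or pink, and is the smaller of those in its own colour.

How it is judged:
At the end, for the whole second after the job is handed in: In the orange tray one orange brick lies on the floor, the other on it (centres within 15 mm, parallel within 0.26 rad); the green brick lies on the green tray's floor; both tubes stand on the blue tray's floor; anywhere inside; all within 0.1 rad of level or upright, at rest (x of orange_brick_a in the frame of orange_tray between -0.034 and 0.034 m and y of orange_brick_a in the frame of orange_tray between -0.046 and 0.046 m and angle between each of orange_brick_a, orange_brick_b, green_brick, brass_coin_tube, silver_coin_tube's own z axis and vertical below 0.1 rad and linear speed of each of orange_brick_a, orange_brick_b, green_brick, brass_coin_tube, silver_coin_tube below 0.02 m/s and angular speed of each of orange_brick_a, orange_brick_b, green_brick, brass_coin_tube, silver_coin_tube below 0.2 rad/s and x of orange_brick_b in the frame of orange_tray between -0.034 and 0.034 m and y of orange_brick_b in the frame of orange_tray between -0.046 and 0.046 m and ((z of orange_brick_a in the frame of orange_tray between -0.002 and 0.009 m and z of orange_brick_b in the frame of orange_tray between 0.036 and 0.045 m) or (z of orange_brick_b in the frame of orange_tray between -0.002 and 0.009 m and z of orange_brick_a in the frame of orange_tray between 0.036 and 0.045 m)) and horizontal distance between orange_brick_a and orange_brick_b below 0.015 m and angle between the x axis of orange_brick_a and the x axis of orange_brick_b, either way round below 0.26 rad and x of green_brick in the frame of green_tray between -0.025 and 0.025 m and y of green_brick in the frame of green_tray between -0.035 and 0.035 m and z of green_brick in the frame of green_tray between -0.002 and 0.009 m and x of brass_coin_tube in the frame of blue_tray between -0.06 and 0.06 m and y of brass_coin_tube in the frame of blue_tray between -0.045 and 0.045 m and z of brass_coin_tube in the frame of blue_tray between -0.002 and 0.009 m and x of silver_coin_tube in the frame of blue_tray between -0.06 and 0.06 m and y of silver_coin_tube in the frame of blue_tray between -0.045 and 0.045 m and z of silver_coin_tube in the frame of blue_tray between -0.002 and 0.009 m); the robot touches nothing.
It fails at once if the yellow cup is moved more than 30 mm or tipped (distance of yellow_cup from where it was at the start of the episode above 0.03 m or angle between yellow_cup's own z axis and vertical above 0.5 rad).
It fails at once if the calculator is moved more than 30 mm (distance of calculator from where it was at the start of the episode above 0.03 m).
It also fails if it takes over 120 s, if anything falls off the work surface, if the arm or the gripper's body presses on something with over 40 N, if the wrist force passes 120 N, or if a joint passes its speed limit or range.

## Working session

There is one attempt and no reset: what is moved stays moved. The work goes in short steps, Python scripts to look and compute and a shell command to move; the robot and the scene stay as the last step left them, time stands still between calls to the robot, and variables do not carry over. Pictures are saved under pics/ and viewed, at most 14 in all, crops included, and the job is handed in when it is done.

```bash
ls; mkdir -p pics; python3 - <<'E'
from rig import sense, eyes
import cv2
for n in ["scene","top"]:
    im=eyes.read_camera(n); cv2.imwrite(f"pics/{n}0.png",im[:,:,::-1])
    m=eyes.camera_model(n); print(n,m)
s=sense();print(s["time_s"],s["position"],s["tool_rot"])
E
```

```text
pics
scene {'fx': 515.6222127956115, 'fy': 515.6222127956115, 'cx': 324.8469127431512, 'cy': 204.53021556051362, 'D': array([-0.04330253,  0.        ,  0.        ,  0.        ,  0.        ]), 'R': array([[-0.38334577,  0.92344372, -0.01725433],
       [ 0.63443033,  0.24970009, -0.73153812],
       [-0.67122588, -0.29137871, -0.68158218]]), 't': array([ 0.22328059, -0.27968024,  1.58145777])}
top {'fx': 501.20741632078784, 'fy': 501.20741632078784, 'cx': 321.04902845118403, 'cy': 198.90200612708537, 'D': array([-0.09891446,  0.        ,  0.        ,  0.        ,  0.        ]), 'R': array([[-0.01833867, -0.99977375,  0.01077681],
       [-0.99115629,  0.01676166, -0.13163681],
       [ 0.13142639, -0.01309555, -0.99123943]]), 't': array([-0.03653446,  0.46112531,  1.20497425])}
0.1 [ 0.12974392 -0.48228782  0.2305013 ] [-9.33424680e-04  9.91378962e-01  1.31022390e-01 -1.26776794e-04]
```

View pics/top0.png

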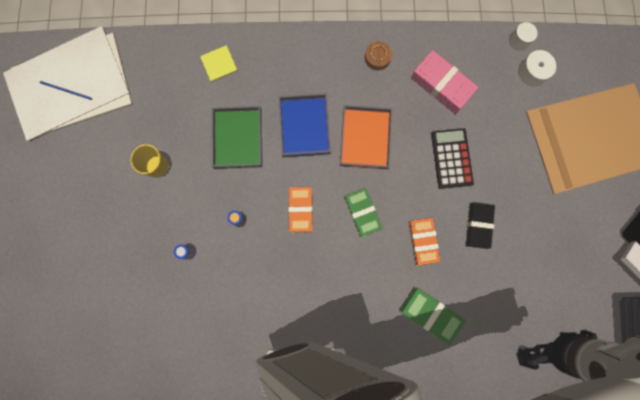

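View pics/scene0.png

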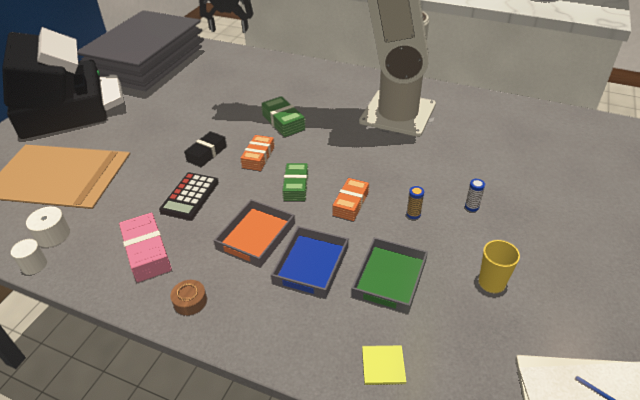

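The top view shows orange a (301,209; one band), orange b (425,241; two bands), brass tube (235,218), silver tube (181,251), and trays green (237,138), blue (304,126) and orange (366,138).
Green candidates: small brick (364,212) and large brick (433,315). The black (481,225) and pink (445,81) bricks are ruled out. I choose the smaller, (364,212), and will check it in a crop.

```bash
cat > h.py <<'E'
from rig import sense, eyes, spotter
import cv2, numpy as np
def plane(px,z,m):
    K=np.array([[m["fx"],0,m["cx"]],[0,m["fy"],m["cy"]],[0,0,1]])
    u=cv2.undistortPoints(np.float64(px).reshape(-1,1,2),K,np.array(m["D"])).reshape(-1,2)
    d=np.c_[u,np.ones(len(u))]@m["R"]; c=-m["R"].T@m["t"]
    return (c+d*((z-c[2])/d[:,2])[:,None])[:,:2]
def rect(mask,z,m):
    k=max(cv2.findContours(mask.astype(np.uint8),cv2.RETR_EXTERNAL,cv2.CHAIN_APPROX_NONE)[0],key=cv2.contourArea)
    p=plane(k.reshape(-1,2),z,m)
    (c,s,a)=cv2.minAreaRect(np.float32(p*1000))
    if s[0]<s[1]: s=s[::-1];a+=90
    a=(a+90)%180-90   # heading of the long side
    return np.round(c,0),np.round(s,0),round(a,1)
def look(thing,cam,z,n=3,mc=.2):
    m=eyes.camera_model(cam)
    for r in spotter.trace(thing,cam)[:n]:
        if r["confidence"]<mc: continue
        p=r["position"];print(thing,round(r["confidence"],2),"px",int(p[1]*640),int(p[0]*400),*rect(r["region"],z,m))
E
python3 - <<'E'
from h import *
im=eyes.read_camera("top")
cv2.imwrite("pics/crop1.png",cv2.resize(im[150:350,160:500,::-1],None,fx=2.3,fy=2.3,interpolation=cv2.INTER_CUBIC))
for t,z in [("orange_brick_a",.036),("green_brick",.036),("brass_coin_tube",.076),("silver_coin_tube",.076),("orange_tray",.03),("green_tray",.03),("blue_tray",.03),("yellow_cup",.095),("calculator",.018)]: look(t,"top",z)
E
```

```text
orange_brick_a 0.62 px 425 242 [ 351. -294.] [108.  65.] 7.0
orange_brick_a 0.61 px 300 209 [436.   6.] [109.  56.] -0.6
green_brick 0.84 px 478 223 [ 389. -435.] [115.  69.] -6.4
green_brick 0.79 px 432 316 [ 171. -307.] [149.  76.] 54.6
green_brick 0.76 px 446 81 [ 760. -365.] [157. 101.] 48.9
brass_coin_tube 0.67 px 237 222 [413. 158.] [45. 35.] 62.8
silver_coin_tube 0.79 px 185 252 [334. 280.] [51. 31.] 82.3
green_tray 0.6 px 235 137 [622. 166.] [161. 133.] 1.1
blue_tray 0.75 px 305 124 [650.  -6.] [160. 123.] 3.9
yellow_cup 0.57 px 150 163 [552. 362.] [93. 69.] 72.1
yellow_cup 0.42 px 422 239 [ 348. -280.] [104.  59.] 5.0
calculator 0.7 px 451 157 [ 562. -380.] [153.  93.] 4.6
```

View pics/crop1.png

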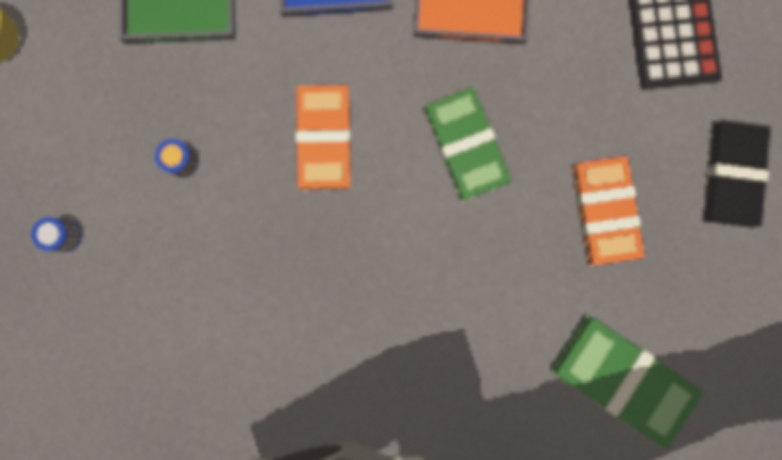

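The crop confirms the small green brick with one band (≈364,212), orange b with two bands (≈425,241), brass tube on the right and silver tube on the left. I go above orange b and look with the wrist camera.

```bash
python3 -m crank '[[0.04,0.03,0,0,0,-2,-1],[0.08,0.065,-0.005,0,0,-4,-1],[0.12,0.1,-0.01,0,0,-6,-1],[0.16,0.135,-0.015,0,0,-8,-1],[0.195,0.17,-0.02,0,0,-8,-1],[0.22,0.19,-0.02,0,0,-8,-1],[0.22,0.19,-0.02,0,0,-8,-1],[0.22,0.19,-0.02,0,0,-8,-1]]'
python3 - <<'E'
from h import *
im=eyes.read_camera("wrist");cv2.imwrite("pics/w1.png",im[:,:,::-1])
look("orange_brick_b","wrist",.036)
look("orange_tray","wrist",.03)
im=eyes.read_camera("top")
hsv=cv2.cvtColor(im,cv2.COLOR_RGB2HSV); m=eyes.camera_model("top")
for n,lo,hi in [("orange",5,16),("green",50,75),("blue",108,125)]:
    k=cv2.inRange(hsv,(lo,120,60),(hi,255,255)); k=cv2.morphologyEx(k,cv2.MORPH_CLOSE,np.ones((5,5)))
    for c in cv2.findContours(k,cv2.RETR_EXTERNAL,cv2.CHAIN_APPROX_NONE)[0]:
        if cv2.contourArea(c)>120:
            mk=np.zeros(k.shape,np.uint8);cv2.drawContours(mk,[c],-1,1,-1)
            print(n,c.reshape(-1,2).mean(0).astype(int),"z0.036",*rect(mk,.036,m),"z.004",*rect(mk,.004,m))
E
```

```text
time_s: 1.4
position: [0.3505, -0.2922, 0.2113]
tool_rot: [0.0, 0.998, 0.063, -0.0]
ft_force: [-0.0, 0.2, 0.4]
opening: 0.999
finger_force: 0.0
orange_brick_b 0.82 px 47 56 [437.  -6.] [111.  84.] -0.7
orange_brick_b 0.8 px 316 171 [ 353. -297.] [113.  57.] 7.6
orange [426 256] z0.036 [ 314. -299.] [61. 33.] -83.4 z.004 [ 314. -306.] [62. 34.] -83.4
orange [421 225] z0.036 [ 389. -289.] [60. 33.] -83.0 z.004 [ 392. -296.] [62. 33.] -83.0
orange [300 221] z0.036 [405.   8.] [54. 47.] 89.0 z.004 [408.   9.] [55. 48.] 89.0
orange [299 196] z0.036 [467.   7.] [54. 47.] 89.1 z.004 [471.   8.] [56. 48.] 89.1
orange [365 137] z0.036 [ 612. -159.] [145. 113.] -4.9 z.004 [ 620. -162.] [149. 116.] -4.9
orange [589 136] z0.036 [ 612. -763.] [324. 220.] -75.7 z.004 [ 620. -782.] [332. 226.] -75.7
orange [378  54] z0.036 [ 835. -199.] [67. 62.] -2.0 z.004 [ 849. -203.] [68. 64.] -2.0
blue [181 251] z0.036 [336. 299.] [35. 32.] 89.3 z.004 [337. 307.] [36. 32.] 89.3
blue [234 217] z0.036 [417. 168.] [32. 32.] 89.1 z.004 [421. 173.] [33. 33.] 89.1
blue [304 125] z0.036 [648.  -5.] [134. 110.] 2.8 z.004 [657.  -5.] [138. 113.] 2.8
```

View pics/w1.png

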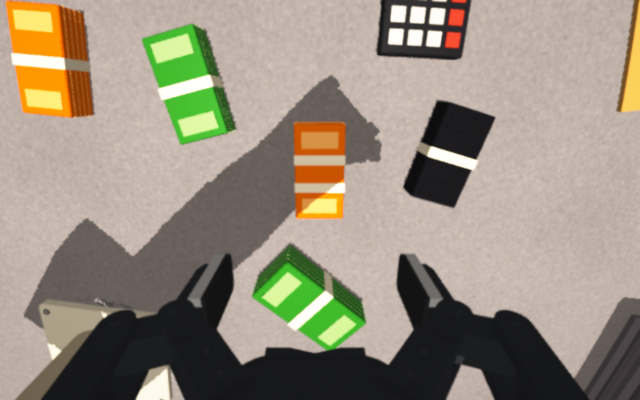

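The wrist view shows orange b under the tool at (316,171), in shadow, two bands, free of neighbours. I descend to it and grasp.

```bash
python3 -m crank '[[0.002,-0.005,-0.05,0,0,0,-1],[0.002,-0.005,-0.1,0,0,0,-1],[0.002,-0.005,-0.14,0,0,0,-1],[0.002,-0.005,-0.17,0,0,0,-1],[0.002,-0.005,-0.19,0,0,0,-1],[0.002,-0.005,-0.203,0,0,0,-1],[0.002,-0.005,-0.203,0,0,0,-1],[0.002,-0.005,-0.203,0,0,0,1],[0.002,-0.005,-0.203,0,0,0,1],[0.002,-0.005,-0.203,0,0,0,1],[0.002,-0.005,-0.203,0,0,0,1],[0.002,-0.005,-0.203,0,0,0,1]]'
```

```text
time_s: 2.8
position: [0.3526, -0.2988, 0.0097]
tool_rot: [0.001, 0.998, 0.061, 0.001]
ft_force: [-1.2, -0.5, 6.8]
opening: 0.645
finger_force: 65.6
```

```bash
python3 -m crank '[[0,0,0.04,0,0,0,1],[0,0,0.09,0,0,0,1],[0.02,0.01,0.13,0,0,-1,1],[0.055,0.028,0.14,0,0,-3,1],[0.095,0.048,0.14,0,0,-5,1],[0.135,0.068,0.14,0,0,-7,1],[0.175,0.088,0.14,0,0,-9,1],[0.215,0.108,0.14,0,0,-11,1],[0.248,0.125,0.14,0,0,-12,1],[0.267,0.135,0.14,0,0,-12,1],[0.267,0.135,0.14,0,0,-12,1],[0.267,0.135,0.14,0,0,-12,1]]'
python3 - <<'E'
from h import *
im=eyes.read_camera("wrist");cv2.imwrite("pics/w2.png",im[:,:,::-1])
look("orange_tray","wrist",.03);look("blue_tray","wrist",.03)
s=sense();print(s["position"],s["opening"],s["ft_force"])
hsv=cv2.cvtColor(im,cv2.COLOR_RGB2HSV); m=eyes.camera_model("wrist")
k=cv2.inRange(hsv,(3,150,60),(20,255,255));print(rect(k,.004,m))
E
```

```text
time_s: 4.0
position: [0.6184, -0.1623, 0.1473]
tool_rot: [-0.0, 0.999, -0.043, -0.001]
ft_force: [0.1, -0.5, -2.0]
opening: 0.642
finger_force: 65.6
orange_tray 0.72 px 309 127 [ 666. -165.] [128.  69.] 87.6
blue_tray 0.62 px 148 156 [654. -10.] [156. 137.] 2.9
[ 0.61774299 -0.16342149  0.14815948] 0.6457680631270241 [ 0.5108509  -0.03277866 -2.08828279]
(array([ 621., -163.]), array([145., 135.]), -5.0)
```

View pics/w2.png

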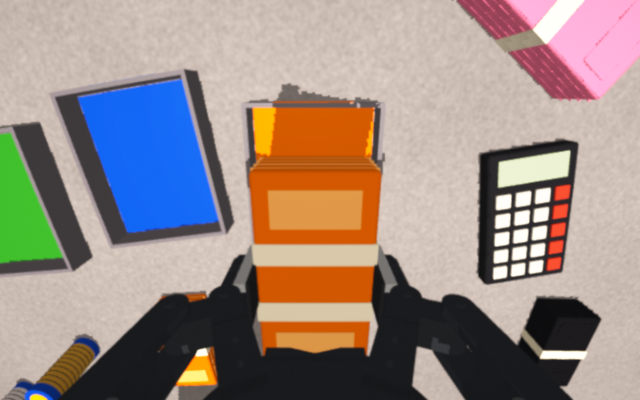

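The wrist view shows the brick centred over the orange tray, whose far rim runs about (248..382,103). I lower it and open partly.

```bash
python3 -m crank '[[0.002,0,-0.04,0,0,0,1],[0.002,0,-0.08,0,0,0,1],[0.002,0,-0.105,0,0,0,1],[0.002,0,-0.12,0,0,0,1],[0.002,0,-0.13,0,0,0,1],[0.002,0,-0.134,0,0,0,1],[0.002,0,-0.134,0,0,0,1],[0.002,0,-0.134,0,0,0,-0.6],[0.002,0,-0.134,0,0,0,-0.6],[0.002,0,-0.134,0,0,0,-0.6],[0.002,0,-0.134,0,0,0,-0.6]]'
```

```text
time_s: 5.25
position: [0.6215, -0.1629, 0.0152]
tool_rot: [0.0, 0.999, -0.043, 0.001]
ft_force: [-0.1, -0.0, -0.8]
opening: 0.804
finger_force: 0.0
```

```bash
python3 -m crank '[[0,0,0.03,0,0,0,-0.6],[0,0,0.08,0,0,0,-0.6],[-0.005,0.005,0.125,0,0,0,-1],[-0.035,0.03,0.15,0,0,1,-1],[-0.065,0.06,0.17,0,0,2,-1],[-0.1,0.09,0.185,0,0,3,-1],[-0.13,0.12,0.185,0,0,4,-1],[-0.16,0.148,0.185,0,0,4,-1],[-0.185,0.169,0.185,0,0,4,-1],[-0.185,0.169,0.185,0,0,4,-1],[-0.185,0.169,0.185,0,0,4,-1]]'
python3 - <<'E'
from h import *
im=eyes.read_camera("wrist")
look("orange_brick_a","wrist",.036)
look("green_brick","wrist",.036)
im=eyes.read_camera("top");look("orange_brick_b","top",.04)
s=sense();print(s["position"],s["tool_rot"])
E
```

```text
time_s: 6.35
position: [0.4362, -0.0014, 0.2]
tool_rot: [-0.003, 1.0, -0.003, 0.001]
ft_force: [0.7, -1.0, -0.5]
opening: 1.001
finger_force: 0.0
orange_brick_a 0.79 px 304 169 [440.   8.] [113.  57.] -0.2
orange_brick_a 0.76 px 476 27 [ 585. -157.] [74. 46.] -88.9
green_brick 0.94 px 561 350 [ 190. -346.] [141.  23.] 41.7
green_brick 0.85 px 444 177 [ 432. -143.] [118.  65.] 21.6
green_brick 0.83 px 630 227 [ 377. -377.] [88. 30.] 20.8
orange_brick_b 0.73 px 369 133 [ 618. -161.] [112.  59.] -4.6
[ 0.43667611 -0.00207696  0.19916589] [-3.06224534e-03  9.99987305e-01 -4.00130784e-03  3.31860336e-05]
```

```bash
python3 -m crank '[[0.001,0.004,-0.04,0,0,0,-1],[0.001,0.009,-0.085,0,0,0,-1],[0.001,0.009,-0.125,0,0,0,-1],[0.001,0.009,-0.16,0,0,0,-1],[0.001,0.009,-0.18,0,0,0,-1],[0.001,0.009,-0.192,0,0,0,-1],[0.001,0.009,-0.192,0,0,0,-1],[0.001,0.009,-0.192,0,0,0,1],[0.001,0.009,-0.192,0,0,0,1],[0.001,0.009,-0.192,0,0,0,1],[0.001,0.009,-0.192,0,0,0,1],[0.001,0.009,-0.192,0,0,0,1]]'
```

```text
time_s: 7.8
position: [0.4382, 0.0024, 0.0086]
tool_rot: [-0.005, 1.0, -0.0, 0.002]
ft_force: [0.1, -0.4, 5.4]
opening: 0.645
finger_force: 64.6
```

```bash
python3 -m crank '[[0,0,0.04,0,0,0,1],[0,0,0.09,0,0,0,1],[0.01,-0.01,0.13,0,0,0,1],[0.035,-0.03,0.15,0,0,-1,1],[0.065,-0.06,0.15,0,0,-2,1],[0.095,-0.088,0.15,0,0,-3,1],[0.125,-0.115,0.15,0,0,-4,1],[0.155,-0.142,0.15,0,0,-4.5,1],[0.175,-0.16,0.15,0,0,-4.5,1],[0.182,-0.165,0.15,0,0,-4.5,1],[0.182,-0.165,0.15,0,0,-4.5,1],[0.182,-0.165,0.15,0,0,-4.5,1]]'
python3 - <<'E'
from h import *
im=eyes.read_camera("wrist");cv2.imwrite("pics/w3.png",im[:,:,::-1])
s=sense();print(s["position"],s["tool_rot"])
E
```

```text
time_s: 9.0
position: [0.6176, -0.1618, 0.1567]
tool_rot: [-0.006, 0.999, -0.039, -0.001]
ft_force: [-0.2, -0.6, -1.6]
opening: 0.644
finger_force: 64.9
[ 0.61760316 -0.16152547  0.1570719 ] [-5.43709555e-03  9.99217512e-01 -3.91699207e-02 -7.19897094e-04]
```

View pics/w3.png

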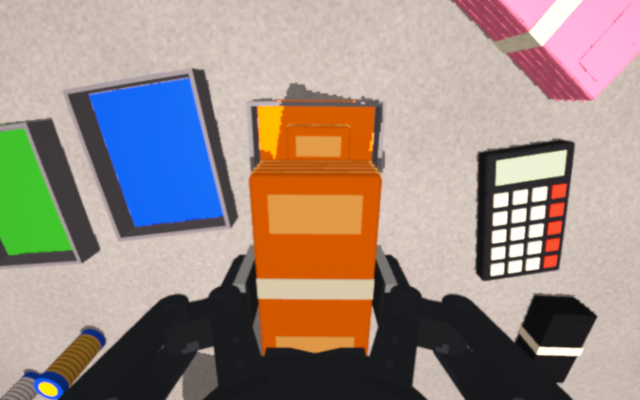

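The lower brick's far edge shows at (288..350,124). I check it against the held brick's far edge.

```bash
python3 - <<'E'
from h import *
m=eyes.camera_model("wrist")
print(plane([[288,124],[350,124],[319,124]],.04,m)); print(plane([[250,172],[380,172]],.1845,m)); print(plane([[248,103],[383,103]],.03,m))
E
```

```text
[[ 0.68107524 -0.14187536]
 [ 0.67689025 -0.1959055 ]
 [ 0.67895461 -0.16891573]]
[[ 0.67527198 -0.13981005]
 [ 0.67123713 -0.19301485]]
[[ 0.7013636  -0.10711718]
 [ 0.69197089 -0.22686974]]
```

```bash
python3 -m crank '[[0.003,-0.001,-0.03,0,0,0,1],[0.005,-0.002,-0.06,0,0,0,1],[0.005,-0.002,-0.085,0,0,0,1],[0.005,-0.002,-0.098,0,0,0,1],[0.005,-0.002,-0.105,0,0,0,1],[0.005,-0.002,-0.109,0,0,0,1],[0.005,-0.002,-0.109,0,0,0,1],[0.005,-0.002,-0.109,0,0,0,-0.6],[0.005,-0.002,-0.109,0,0,0,-0.6],[0.005,-0.002,-0.109,0,0,0,-0.6],[0.005,-0.002,-0.109,0,0,0,-0.6]]'
```

```text
time_s: 10.15
position: [0.6242, -0.1648, 0.0489]
tool_rot: [-0.005, 0.999, -0.04, 0.001]
ft_force: [0.7, 0.4, -1.6]
opening: 0.798
finger_force: 0.0
```

```bash
python3 -m crank '[[0,0,0.03,0,0,0,-0.6],[0,0,0.08,0,0,0,-0.6],[-0.01,0,0.115,0,0,2,-1],[-0.04,0.005,0.14,0,0,6,-1],[-0.075,0.01,0.151,0,0,10,-1],[-0.11,0.014,0.151,0,0,15,-1],[-0.145,0.018,0.151,0,0,20,-1],[-0.175,0.02,0.151,0,0,23,-1],[-0.192,0.022,0.151,0,0,24,-1],[-0.192,0.022,0.151,0,0,24,-1],[-0.192,0.022,0.151,0,0,24,-1]]'
python3 - <<'E'
from h import *
im=eyes.read_camera("wrist");cv2.imwrite("pics/w4.png",im[:,:,::-1])
look("green_brick","wrist",.036)
look("green_tray","wrist",.03)
s=sense();print(s["position"],s["tool_rot"])
E
```

```text
time_s: 11.25
position: [0.4324, -0.1429, 0.1999]
tool_rot: [-0.005, 0.986, 0.169, 0.0]
ft_force: [-0.5, -0.0, -0.6]
opening: 1.002
finger_force: 0.0
green_brick 0.97 px 353 340 [ 234. -271.] [109.  61.] -82.3
green_brick 0.94 px 317 179 [ 429. -146.] [116.  56.] 21.2
green_brick 0.89 px 518 273 [ 394. -426.] [111.  90.] -9.3
[ 0.43289179 -0.14284167  0.1993559 ] [-4.88887868e-03  9.85597335e-01  1.69037580e-01 -5.37158111e-04]
```

View pics/w4.png

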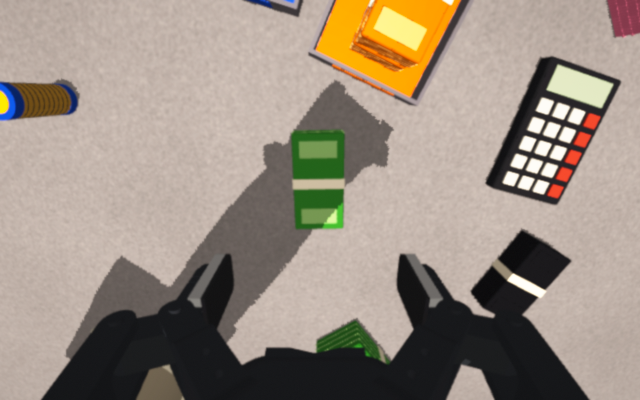

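The green brick lies under the tool at (317,179), clear of its neighbours, and the orange stack shows in its tray. I grasp.

```bash
python3 -m crank '[[-0.003,-0.003,-0.045,0,0,1,-1],[-0.003,-0.003,-0.09,0,0,1,-1],[-0.003,-0.003,-0.13,0,0,1,-1],[-0.003,-0.003,-0.16,0,0,1,-1],[-0.003,-0.003,-0.18,0,0,1,-1],[-0.003,-0.003,-0.192,0,0,1,-1],[-0.003,-0.003,-0.192,0,0,1,-1],[-0.003,-0.003,-0.192,0,0,1,1],[-0.003,-0.003,-0.192,0,0,1,1],[-0.003,-0.003,-0.192,0,0,1,1],[-0.003,-0.003,-0.192,0,0,1,1],[-0.003,-0.003,-0.192,0,0,1,1]]'
```

```text
time_s: 12.6
position: [0.43, -0.146, 0.0084]
tool_rot: [-0.004, 0.984, 0.178, 0.0]
ft_force: [1.0, 0.9, 6.5]
opening: 0.647
finger_force: 65.3
```

```bash
python3 -m crank '[[0,0,0.04,0,0,0,1],[0,0,0.09,0,0,0,1],[0.01,0.015,0.13,0,0,-2,1],[0.03,0.045,0.15,0,0,-4,1],[0.052,0.083,0.15,0,0,-6,1],[0.074,0.12,0.15,0,0,-8,1],[0.096,0.157,0.15,0,0,-10,1],[0.118,0.194,0.15,0,0,-13,1],[0.14,0.231,0.15,0,0,-16,1],[0.162,0.265,0.15,0,0,-18,1],[0.18,0.294,0.15,0,0,-19,1],[0.192,0.312,0.15,0,0,-19.5,1]]'
python3 -m crank '[[0,0,0,0,0,0,1],[0,0,0,0,0,0,1]]'
python3 - <<'E'
from h import *
im=eyes.read_camera("wrist");cv2.imwrite("pics/w5.png",im[:,:,::-1])
s=sense();print(s["position"],s["tool_rot"])
E
```

```text
time_s: 13.8
position: [0.6208, 0.0798, 0.1563]
tool_rot: [-0.025, 0.998, 0.052, -0.003]
ft_force: [-0.3, -0.0, -0.6]
opening: 0.643
finger_force: 64.9
time_s: 14.0
position: [0.6195, 0.079, 0.1564]
tool_rot: [-0.025, 0.998, 0.052, -0.003]
ft_force: [0.0, 0.2, -2.0]
opening: 0.64
finger_force: 64.9
[0.61938494 0.07895904 0.15671987] [-0.02477692  0.99834968  0.05171158 -0.00315287]
```

View pics/w5.png

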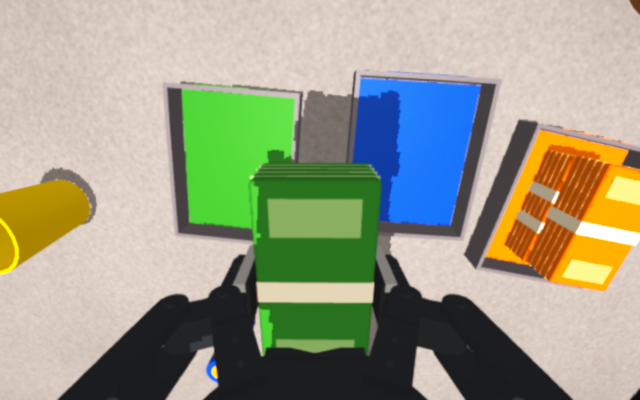

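The held green brick is still between the green tray (corners (165,84), (301,93), (178,235)) and the blue tray, because the last move was cut short. A small tilt has crept in. I compute the remaining shift and turn.

```bash
cat >> h.py <<'E'
from scipy.spatial.transform import Rotation as Rn
def turn(head):
    q=sense()["tool_rot"]; R=Rn.from_quat([q[1],q[2],q[3],q[0]])
    h=np.radians(head/2); T=Rn.from_quat([np.cos(h),np.sin(h),0,0])
    print("tilt z",np.round(R.as_matrix()[:,2],3),"turn",np.round((T*R.inv()).as_rotvec(degrees=True),1))
E
python3 - <<'E'
from h import *
m=eyes.camera_model("wrist")
p=plane([[165,84],[301,93],[178,235]],.03,m);print(p,(p[1]+p[2])/2)
p=plane([[355,71],[500,80],[462,238]],.03,m);print(p,(p[0]+p[2])/2)
turn(1.1)
E
```

```text
[[0.70024017 0.22918783]
 [0.70430748 0.10605316]
 [0.5485886  0.2250296 ]] [0.62644804 0.16554138]
[[ 0.72694482  0.06159003]
 [ 0.73361514 -0.062221  ]
 [ 0.58324868 -0.06951077]] [ 0.65509675 -0.00396037]
tilt z [-0.009  0.049 -0.999] turn [-2.8 -0.4 -4.8]
```

```bash
python3 -m crank '[[0.001,0.02,0,-0.7,-0.1,-1,1],[0.003,0.045,0,-1.4,-0.2,-2.4,1],[0.005,0.07,0,-2.1,-0.3,-3.6,1],[0.005,0.087,0,-2.8,-0.4,-4.6,1],[0.005,0.087,0,-2.8,-0.4,-4.6,1],[0.005,0.087,0,-2.8,-0.4,-4.6,1]]'
python3 - <<'E'
from h import *
turn(1.1)
E
```

```text
time_s: 14.65
position: [0.6347, 0.0859, 0.1573]
tool_rot: [-0.021, 0.998, 0.058, -0.001]
ft_force: [0.2, -0.1, -1.6]
opening: 0.643
finger_force: 64.8
tilt z [-0.005  0.041 -0.999] turn [-2.4 -0.2 -5.5]
```

```bash
python3 - <<'E'
from rig import sense
s=sense();print([round(float(v),3) for v in s["qpos"]],s["position"],s["joint_torque"])
E
```

```text
[0.115, 0.558, 0.286, 1.299, 0.042, 3.141] [0.63467306 0.08589851 0.15727165] [ 2.16353852e-01 -5.25582862e+01  2.57350141e+01 -1.20787424e-02
  1.52965109e-01  2.18896498e-04]
```

The last joint sits at its limit (3.141), and heading = q1 − q6 + π, so I need the half-turned grasp. I turn the tool by +180° at height.

```bash
python3 -m crank '[[0,0,0,0,0,8,1],[0,0,0,0,0,16,1],[0,0.01,0,0,0,24,1],[-0.002,0.02,0,0,0,32,1],[-0.004,0.03,0,0,0,40,1],[-0.006,0.04,0,0,0,48,1],[-0.008,0.05,0,0,0,56,1],[-0.009,0.06,0,0,0,64,1],[-0.009,0.07,0,0,0,72,1],[-0.009,0.08,0,0,0,80,1],[-0.009,0.08,0,0,0,88,1],[-0.009,0.08,0,0,0,88,1]]'
python3 - <<'E'
from h import *
turn(181.4);print(sense()["qpos"])
E
```

```text
time_s: 15.85
position: [0.6255, 0.1665, 0.1573]
tool_rot: [-0.014, 0.678, 0.735, -0.015]
ft_force: [-0.5, -1.1, -1.8]
opening: 0.644
finger_force: 64.8
tilt z [-0.042 -0.003 -0.999] turn [ 2.  -1.8 86.7]
[0.25667131 0.60785963 0.3715944  1.37601481 0.00751595 1.74575197]
```

```bash
python3 -m crank '[[0,0,0,0.2,-0.2,8,1],[0,0,0,0.4,-0.3,16,1],[0,0,0,0.6,-0.5,24,1],[0,0,0,0.7,-0.7,32,1],[0,0,0,0.9,-0.8,40,1],[0,0,0,1.1,-1,48,1],[0,0,0,1.3,-1.2,56,1],[0,0,0,1.5,-1.3,64,1],[0,0,0,1.7,-1.5,72,1],[0,0,0,1.8,-1.7,80,1],[0,0,0,2,-1.8,86.7,1],[0,0,0,2,-1.8,86.7,1]]'
python3 - <<'E'
from h import *
turn(181.4);s=sense();print(s["qpos"],s["position"])
im=eyes.read_camera("wrist");cv2.imwrite("pics/w6.png",im[:,:,::-1])
E
```

```text
time_s: 17.05
position: [0.6256, 0.1656, 0.1574]
tool_rot: [-0.0, -0.01, 1.0, 0.0]
ft_force: [0.2, 0.1, -0.9]
opening: 0.644
finger_force: 64.8
tilt z [-0.     0.001 -1.   ] turn [-0.  -0.   0.2]
[2.58480231e-01 5.71867955e-01 3.11121601e-01 1.31027392e+00
 6.79530617e-04 2.38306399e-01] [0.62556712 0.16561007 0.15743783]
```

View pics/w6.png

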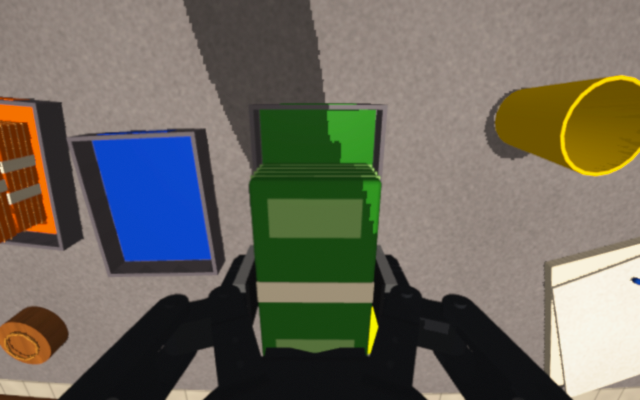

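The brick is level and centred over the green tray (far rim about (250..386,105)). I lower and release.

```bash
python3 -m crank '[[0,0,-0.04,0,0,0,1],[0,0,-0.08,0,0,0,1],[0,0,-0.11,0,0,0,1],[0,0,-0.128,0,0,0,1],[0,0,-0.139,0,0,0,1],[0,0,-0.144,0,0,0,1],[0,0,-0.144,0,0,0,1],[0,0,-0.144,0,0,0,-0.6],[0,0,-0.144,0,0,0,-0.6],[0,0,-0.144,0,0,0,-0.6],[0,0,-0.144,0,0,0,-0.6]]'
python3 -m crank '[[0,0,0.03,0,0,0,-0.6],[0,0,0.08,0,0,0,-0.6],[-0.01,0,0.125,0,0,0,-1],[-0.03,0,0.16,0,0,0,-1],[-0.06,0,0.19,0,0,0,-1],[-0.1,0,0.21,0,0,0,-1],[-0.12,0,0.21,0,0,0,-1],[-0.12,0,0.21,0,0,0,-1]]'
python3 - <<'E'
from h import *
im=eyes.read_camera("wrist");cv2.imwrite("pics/w7.png",im[:,:,::-1])
look("green_brick","wrist",.04);look("brass_coin_tube","wrist",.076)
im=eyes.read_camera("top");look("green_brick","top",.04);look("orange_brick_a","top",.076)
s=sense();print(s["position"],s["tool_rot"],s["qpos"])
E
```

```text
time_s: 18.2
position: [0.6262, 0.1665, 0.0141]
tool_rot: [0.001, -0.012, 1.0, 0.0]
ft_force: [0.3, -0.1, -0.2]
opening: 0.795
finger_force: 0.0
time_s: 19.0
position: [0.5038, 0.1665, 0.2253]
tool_rot: [0.001, -0.013, 1.0, 0.001]
ft_force: [0.1, 0.0, -0.5]
opening: 1.002
finger_force: 0.0
green_brick 0.88 px 9 330 [ 784. -286.] [144.  54.] -21.2
green_brick 0.69 px 313 258 [624. 166.] [121.  55.] 1.2
brass_coin_tube 0.8 px 313 92 [418. 163.] [34. 34.] -88.6
brass_coin_tube 0.62 px 179 248 [618.  22.] [142. 115.] 2.2
green_brick 0.85 px 477 225 [ 388. -434.] [112.  64.] -7.9
green_brick 0.83 px 444 82 [ 759. -365.] [157. 102.] 46.0
green_brick 0.71 px 433 316 [ 172. -307.] [149.  74.] 54.7
orange_brick_a 0.8 px 371 128 [ 620. -163.] [118.  59.] -5.4
orange_brick_a 0.59 px 367 155 [ 557. -153.] [51. 14.] 82.7
[0.50638419 0.16623678 0.2225263 ] [-5.93409033e-04 -1.17799957e-02  9.99930428e-01  1.37479595e-04] [3.16845090e-01 3.10682848e-01 7.67215904e-02 1.33788450e+00
 6.18730301e-04 2.93284224e-01]
```

View pics/w7.png

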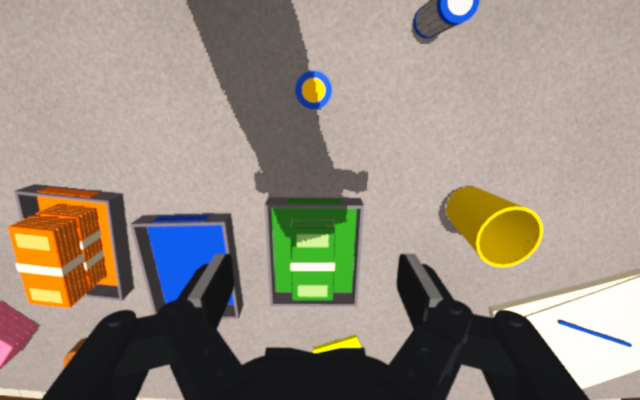

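The green brick lies in its tray at (313,258), the stack is fine, and the brass tube is at (313,90) = (0.418, 0.163). I grasp the brass tube.

```bash
python3 -m crank '[[-0.03,-0.001,-0.01,0,0,0,-1],[-0.06,-0.002,-0.03,0,0,0,-1],[-0.085,-0.003,-0.06,0,0,0,-1],[-0.088,-0.003,-0.1,0,0,0,-1],[-0.088,-0.003,-0.135,0,0,0,-1],[-0.088,-0.003,-0.165,0,0,0,-1],[-0.088,-0.003,-0.187,0,0,0,-1],[-0.088,-0.003,-0.187,0,0,0,-1],[-0.088,-0.003,-0.187,0,0,0,1],[-0.088,-0.003,-0.187,0,0,0,1],[-0.088,-0.003,-0.187,0,0,0,1],[-0.088,-0.003,-0.187,0,0,0,1]]'
python3 -m crank '[[0,0,0,0,0,0,1],[0,0,0,0,0,0,1],[0,0,0,0,0,0,1]]'
```

```text
time_s: 20.5
position: [0.4189, 0.1637, 0.0377]
tool_rot: [0.001, -0.012, 1.0, 0.001]
ft_force: [-0.4, -0.5, 3.1]
opening: 0.384
finger_force: 59.0
time_s: 20.8
position: [0.4188, 0.1637, 0.0377]
tool_rot: [0.001, -0.012, 1.0, 0.001]
ft_force: [-0.2, -1.1, 5.0]
opening: 0.384
finger_force: 59.2
```

```bash
python3 -m crank '[[0,0,0.03,0,0,0,1],[0,0,0.07,0,0,0,1],[0.01,-0.006,0.1,0,0,0,1],[0.04,-0.025,0.12,0,0,0,1],[0.075,-0.046,0.12,0,0,0,1],[0.11,-0.068,0.12,0,0,0,1],[0.145,-0.089,0.12,0,0,0,1],[0.18,-0.111,0.12,0,0,0,1],[0.215,-0.132,0.12,0,0,0,1],[0.25,-0.154,0.12,0,0,0,1],[0.269,-0.167,0.12,0,0,0,1],[0.269,-0.167,0.12,0,0,0,1]]'
python3 -m crank '[[0,0,0,0,0,0,1],[0,0,0,0,0,0,1]]'
python3 - <<'E'
from h import *
turn(181.4)
im=eyes.read_camera("wrist");cv2.imwrite("pics/w8.png",im[:,:,::-1])
look("blue_tray","wrist",.03)
E
```

```text
time_s: 22.0
position: [0.6881, -0.0062, 0.154]
tool_rot: [-0.001, -0.01, 1.0, -0.0]
ft_force: [-0.5, 0.0, -3.2]
opening: 0.383
finger_force: 60.4
time_s: 22.2
position: [0.6854, -0.0029, 0.1557]
tool_rot: [-0.001, -0.012, 1.0, 0.001]
ft_force: [-0.9, -0.5, -3.9]
opening: 0.385
finger_force: 60.4
tilt z [-0.003  0.001 -1.   ] turn [-0.1 -0.2 -0. ]
blue_tray 0.66 px 316 142 [655.  -5.] [155. 125.] 2.8
```

View pics/w8.png

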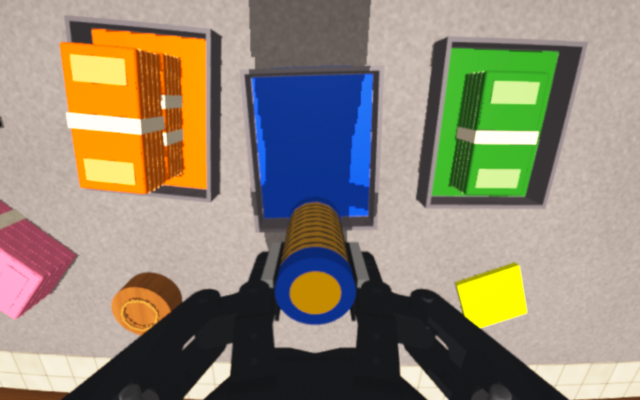

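The held brass tube stands upright over the robot-far end of the blue tray (x≈0.687). I lower and release it.

```bash
python3 -m crank '[[0.001,0,-0.03,0,0,0,1],[0.001,0,-0.06,0,0,0,1],[0.001,0,-0.085,0,0,0,1],[0.001,0,-0.1,0,0,0,1],[0.001,0,-0.109,0,0,0,1],[0.001,0,-0.114,0,0,0,1],[0.001,0,-0.114,0,0,0,1],[0.001,0,-0.114,0,0,0,-0.1],[0.001,0,-0.114,0,0,0,-0.1],[0.001,0,-0.114,0,0,0,-0.1],[0.001,0,-0.114,0,0,0,-0.1]]'
```

```text
time_s: 23.4
position: [0.6883, -0.0037, 0.0434]
tool_rot: [0.001, -0.012, 1.0, 0.0]
ft_force: [-0.0, -0.3, 0.9]
opening: 0.551
finger_force: 0.0
```

```bash
python3 -m crank '[[0,0,0.03,0,0,0,-0.1],[0,0,0.07,0,0,0,-0.1],[-0.005,0.005,0.11,0,0,0,-0.5],[-0.03,0.025,0.145,0,0,0,-1],[-0.06,0.05,0.17,0,0,0,-1],[-0.095,0.08,0.175,0,0,0,-1],[-0.13,0.11,0.175,0,0,0,-1],[-0.165,0.14,0.175,0,0,0,-1],[-0.2,0.17,0.175,0,0,0,-1],[-0.235,0.2,0.175,0,0,0,-1],[-0.27,0.23,0.175,0,0,0,-1],[-0.3,0.26,0.175,0,0,0,-1]]'
python3 -m crank '[[-0.01,0.015,0,0,0,0,-1],[-0.018,0.029,0,0,0,0,-1],[-0.018,0.029,0,0,0,0,-1]]'
python3 - <<'E'
from h import *
im=eyes.read_camera("wrist")
look("silver_coin_tube","wrist",.076)
s=sense();print(s["position"],s["qpos"]);turn(181.4)
im=eyes.read_camera("top");look("brass_coin_tube","top",.08)
E
```

```text
time_s: 24.6
position: [0.3859, 0.2572, 0.218]
tool_rot: [0.0, -0.012, 1.0, 0.001]
ft_force: [1.4, -0.5, -0.8]
opening: 0.998
finger_force: 0.0
time_s: 24.9
position: [0.3688, 0.2869, 0.218]
tool_rot: [0.0, -0.014, 1.0, 0.001]
ft_force: [-0.2, -0.1, 0.1]
opening: 0.999
finger_force: 0.0
silver_coin_tube 0.61 px 318 144 [334. 287.] [41. 35.] 28.7
[0.36970043 0.28541199 0.21769686] [ 6.57251864e-01  1.81636530e-01 -1.05800279e-01  1.28253679e+00
  2.87362316e-04  6.32305652e-01]
tilt z [ 0.     0.001 -1.   ] turn [-0.  0. -0.]
brass_coin_tube 0.67 px 304 111 [670.  -5.] [51. 32.] -0.8
```

```bash
python3 -m crank '[[-0.02,0.001,-0.01,0,0,0,-1],[-0.035,0.001,-0.03,0,0,0,-1],[-0.035,0.001,-0.07,0,0,0,-1],[-0.035,0.001,-0.11,0,0,0,-1],[-0.035,0.001,-0.145,0,0,0,-1],[-0.035,0.001,-0.17,0,0,0,-1],[-0.035,0.001,-0.181,0,0,0,-1],[-0.035,0.001,-0.181,0,0,0,-1],[-0.035,0.001,-0.181,0,0,0,1],[-0.035,0.001,-0.181,0,0,0,1],[-0.035,0.001,-0.181,0,0,0,1],[-0.035,0.001,-0.181,0,0,0,1]]'
python3 -m crank '[[0,0,0,0,0,0,1],[0,0,0,0,0,0,1],[0,0,0.02,0,0,0,1]]'
```

```text
time_s: 26.3
position: [0.3356, 0.2876, 0.0377]
tool_rot: [0.001, -0.012, 1.0, 0.002]
ft_force: [-1.5, 0.3, 4.7]
opening: 0.381
finger_force: 58.4
time_s: 26.6
position: [0.3328, 0.2848, 0.0548]
tool_rot: [-0.002, -0.012, 1.0, -0.001]
ft_force: [0.3, -0.7, -4.0]
opening: 0.387
finger_force: 59.7
```

```bash
python3 -m crank '[[0,0,0.035,0,0,0,1],[0,0,0.07,0,0,0,1],[0.015,-0.015,0.1,0,0,0,1],[0.04,-0.04,0.105,0,0,0,1],[0.07,-0.07,0.105,0,0,0,1],[0.1,-0.102,0.105,0,0,0,1],[0.13,-0.133,0.105,0,0,0,1],[0.16,-0.164,0.105,0,0,0,1],[0.19,-0.194,0.105,0,0,0,1],[0.22,-0.225,0.105,0,0,0,1],[0.25,-0.256,0.105,0,0,0,1],[0.275,-0.28,0.105,0,0,0,1]]'
python3 -m crank '[[0.01,-0.012,0,0,0,0,1],[0.01,-0.012,0,0,0,0,1],[0.01,-0.012,0,0,0,0,1]]'
python3 - <<'E'
from h import *
s=sense();print(s["position"],s["opening"]);turn(181.4)
im=eyes.read_camera("scene");cv2.imwrite("pics/s9.png",cv2.resize(im[150:330,190:450,::-1],None,fx=2.8,fy=2.8))
E
```

```text
time_s: 27.8
position: [0.6101, 0.0041, 0.1601]
tool_rot: [-0.001, -0.011, 1.0, -0.0]
ft_force: [-0.2, 0.4, -4.0]
opening: 0.385
finger_force: 60.2
time_s: 28.1
position: [0.6185, -0.0057, 0.16]
tool_rot: [-0.002, -0.012, 1.0, 0.001]
ft_force: [-1.2, 0.0, -4.2]
opening: 0.382
finger_force: 60.2
[ 0.61851418 -0.0057336   0.16002063] 0.38184220448197365
tilt z [-0.004  0.001 -1.   ] turn [-0.1 -0.2  0.1]
```

View pics/s9.png

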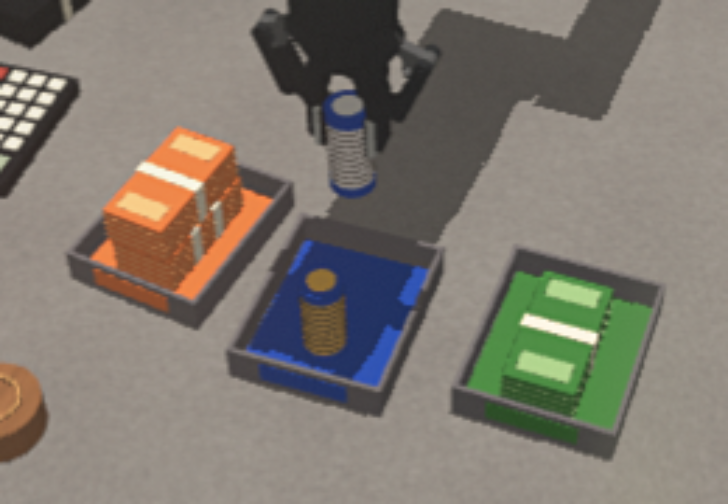

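The scene crop shows the brass tube upright at the far end of the blue tray, with the stack and the green brick right. The held silver tube is upright, so I lower it.

```bash
python3 -m crank '[[0.001,0,-0.03,0,0,0,1],[0.001,0,-0.06,0,0,0,1],[0.001,0,-0.085,0,0,0,1],[0.001,0,-0.102,0,0,0,1],[0.001,0,-0.113,0,0,0,1],[0.001,0,-0.118,0,0,0,1],[0.001,0,-0.118,0,0,0,1],[0.001,0,-0.118,0,0,0,-0.1],[0.001,0,-0.118,0,0,0,-0.1],[0.001,0,-0.118,0,0,0,-0.1],[0.001,0,-0.118,0,0,0,-0.1]]'
python3 -m crank '[[0,0,0.03,0,0,0,-0.1],[0,0,0.07,0,0,0,-0.1],[0,0,0.11,0,0,0,-0.1],[-0.03,0,0.15,0,0,0,-0.1],[-0.07,0,0.18,0,0,0,-0.1],[-0.11,0,0.18,0,0,0,-0.1],[-0.15,0,0.18,0,0,0,-0.1],[-0.15,0,0.18,0,0,0,-0.1]]'
python3 - <<'E'
from h import *
im=eyes.read_camera("scene");cv2.imwrite("pics/s10.png",cv2.resize(im[150:330,190:450,::-1],None,fx=2.8,fy=2.8))
im=eyes.read_camera("top");look("silver_coin_tube","top",.08);look("orange_brick_a","top",.076);look("yellow_cup","top",.095,1);look("calculator","top",.018,1)
E
```

```text
time_s: 29.25
position: [0.6215, -0.0057, 0.0445]
tool_rot: [0.001, -0.012, 1.0, 0.0]
ft_force: [0.5, 0.2, 0.4]
opening: 0.549
finger_force: 0.0
time_s: 30.05
position: [0.4646, -0.0057, 0.2233]
tool_rot: [-0.002, -0.012, 1.0, 0.0]
ft_force: [0.4, 0.2, -0.1]
opening: 0.55
finger_force: 0.0
orange_brick_a 0.8 px 368 127 [ 619. -163.] [115.  58.] -4.8
yellow_cup 0.95 px 148 162 [552. 362.] [97. 70.] 69.3
calculator 0.94 px 452 156 [ 562. -380.] [152.  92.] 4.7
```

View pics/s10.png

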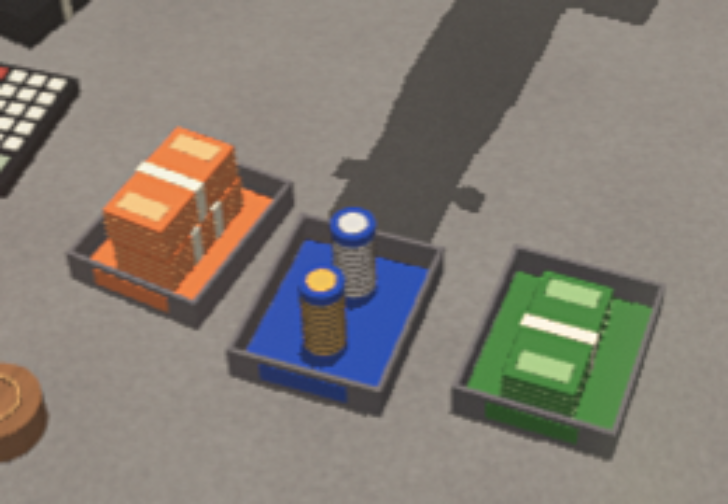

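Both tubes stand in the blue tray at crop pixels (353,255) and (322,310). The stack and the green brick are in place, and the cup and calculator have not moved. I hand in.

```bash
python3 -c "
from rig import hand_in
print(hand_in())"
```

```text
the job is handed in; nothing more can be done
None
```

I handed the job in at about 30 s of the 120 s: the last pictures show the orange bricks stacked in the orange tray, the green brick flat in the green tray, both coin tubes upright in the blue tray, and the cup and calculator unmoved; hand-in returned no verdict.

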